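# Trip the batching bucket on the lamp-repair bench

### The job

The tip bucket on the blue stand already holds a brass collar. Pick up the brass lamp neck from among the three necks on the bench and set it in the bucket beside the collar, so that their weight trips the bucket and it dumps both into the catch tray by itself; then push the red counterweight back so that the bucket stands upright again, empty. Leave the dark steel neck and the white porcelain neck where they stand.

Things in the scene. Friction and masses are not known exactly. Their poses are not given: they have to be found in the camera images.
- stand: Fixed blue base, 260 x 420 mm, with a catch tray and two posts carrying the tip bucket. Origin: underside, below the hinge; z up, y from the hinge to the tray (the way it tips), x along the hinge. In mm: plate y -130..290; tray inside x +-96, y -28..283, floor z 11, walls to z 50; posts x +-109, to z 198; hinge y 0, z 180. Upright pan: inside x +-82, y 37..105, floor z 184, walls to z 220; lip on the tray side to y 128, z 197.
- skip (a joint): Tip angle of the bucket, rad: 0 upright on its stop, 1.31 tipped fully to the tray (+y of the stand). Empty or with the collar alone it stays upright; collar and brass neck together make it fall to 1.31 about 1 s after the neck is let go. Emptied, it stays tipped; the red counterweight must be pushed back: 3 N, 80 mm. Below 0.5 it falls back to 0 by itself.
- pan_spot (a point): Where to set the neck: a point on the aluminium pan's floor, in the bucket's half away from the collar, 42 mm from the end wall, 33 mm from the back wall. It turns with the bucket. Upright it is at x 40, y 70, z 184 mm of the stand.
- counterweight (a point): Middle of the red counterweight: a bar along the hinge, 60 mm long, 36 mm thick, on an arm behind the pan. In the stand's frame, mm: y -80, z 242 when upright; y 39, z 273 when tipped, with free space beside it on the tray side. To reset, push it level towards -y of the stand, from its tray side, 80 mm or a little more.
- brass_neck: Brass lamp neck, about 260 g, standing on the bench: foot 40 mm across and 9 mm high, thin waist, then a straight barrel 30 mm across from 30 to 66 mm above the foot (grip it there), spigot 20 mm across on top, 76 mm high in all. Origin: centre of the foot's underside, z up along the neck.
- collar: Brass ring 44 mm across outside, 28 mm inside, 28 mm high, about 160 g, standing in the -x half of the bucket at the start. Origin: centre of its underside.
- steel_neck: Dark steel neck of the same shape and size as the brass one, standing on the bench; not to be moved. Origin: centre of its foot.
- white_neck: White porcelain neck of the same shape and size as the brass one, standing on the bench; not to be moved. Origin: centre of its foot.
Things that resemble listed ones, but are neither listed nor needed, are in the scene too. What is shaped like the collar but green is not meant.

How it is judged:
By the outcome, as a careful person would: the job done as asked, in the order asked, and still so for the second after the job is handed in, with the robot touching nothing.
It also fails if it takes over 45 s, if anything falls off the work surface, if the arm or the gripper's body presses on something with over 40 N, if the wrist force passes 120 N, or if a joint passes its speed limit or range.

### The arm

A 6-joint arm with a two-finger parallel gripper is mounted at the origin on the work surface. World frame = base frame: x ahead of the robot, y to its left, z up, the work surface at z = 0. Lengths are in mm, angles in rad, forces in N, time in s.
With the tool pointing down it reaches from about 275 to 875 mm from the base axis. Payload 12.5 kg.
Tool frame: the origin (TCP) lies midway between the tips of the shut fingers; the grasp point (between the pads) lies 19 mm behind it (bot.hold_point_z is the distance from the TCP to the grasp point, in mm); z points along the fingers, y is the direction in which the jaws open and shut (so a half turn about z gives the same grasp; the last joint's range is limited). The gripper opens to 85 mm and grips with 20 to 120 N. Pads are 22 mm wide; open, the fingers measure 114 mm over their backs; the gripper's body (76 mm by 85 mm) begins 54 mm behind the grasp point. The pads swing forward as they close: fully open they stand 13 mm farther back than shut.
Start: joints at [1.243, 0.351, 1.652, -0, 1.139, -0.085], TCP at [132.2, 533.861, 231.29] pointing down, gripper open.
Joint ranges: [-2.75, 2.75], [-0.79, 2.1], [0.01, 2.65], [-1.57, 4.71], [0.07, 3.14], [-2.87, 2.87]. Speed limits (rad/s): [2.22, 2.22, 2.79, 3.14, 3.14, 3.14].

### API

Orientations are given as a unit quaternion [x, y, z, w].
In Python, from bench import monitor, imaging, ticket, bot gives the robot as it stands. The module is installed in compiled form; this text tells all that it offers.
- The arm moves only by the shell command python3 -m crank 'ROWS' [OPENING] [FORCE]. ROWS is JSON, a list of rows, each a list of 2 entries, a list of its own where there are three numbers: the shift along the tool's x, y, z in mm, then the turn, a rotation vector about the tool's x, y, z in degrees. A call has exactly 5 rows; each row is the pose to reach, as a shift and turn from the pose commanded when the call began, along the tool's axes at that moment; what a row does not reach only later rows make up. A row lasts 1/12 s, in which the tool goes at most 41.7 mm and 7.16 degrees, less where a joint would pass 70% of its speed; a pose out of reach is approached as far as the arm can. A call with a gripper value outside its range is refused whole. OPENING is the opening, from 0 (shut) to 1 (fully open), set as the call begins (- or left out, the last holds). The fingers move at their own pace and stop on an object; FORCE is the grip in N (left out, the last holds). Time passes only in rows, so rows that repeat a pose let the fingers close, or fill a call up. It gives the time, the measured TCP pose, the force and the opening at its end, in the units of the state.
- monitor.get_obs(): the state, without advancing time (a new reading comes with each control period).
- imaging.grab_frame(name): name is "side" or "top" or "wrist"; returns a dict with "color" (384x512x3 uint8, blue, green, red), "fx", "fy", "cx", "cy" (pixels), "distortion" ([k1, k2, p1, p2, k3] as OpenCV has them; the pictures are not rectified), "position" and "rotation" of the camera in the world; the wrist camera has in their place "T_tool_cam" (4x4, takes a point from camera to tool coordinates, whose origin is the TCP and whose axes are the flange's). Camera axes: x right, y down, z forward; pixel columns grow to the right and rows downward; lengths in mm; the calibration is good to about 2 mm. A picture is of the moment at which its call begins: read the wrist's pose just before it. There is no depth.
- ticket.sign_off(): hands the job in, once; it reports no verdict.
The state is a dict: "time_s": time; "joint_pos": joint angles; "dq": joint speeds; "joint_torque": joint torques, N m; "tcp_pos": TCP position; "eef_rot": TCP orientation; "ft_force": force on the tool from outside, world axes, zero at the start; "torque": the same for the moment, N m; "finger_gap": finger opening in mm.
Only numpy, scipy, OpenCV 4.12 (cv2) and the standard library are available. Lean on these libraries where they do the work, as an engineer would, in place of code of your own. Each camera call takes 0.05 s, during which the arm holds its last target. There are 200 camera calls.

## Working session

There is one attempt and no reset: what is moved stays moved. The work goes in short steps, Python scripts to look and compute and a shell command to move; the robot and the scene stay as the last step left them, time stands still between calls to the robot, and variables do not carry over. Pictures are saved under pics/ and viewed, about 8 in all and at most 12, crops included, and the job is handed in when it is done.

```bash
mkdir -p pics; cat > h.py <<'E'
import numpy as np, cv2
from scipy.spatial.transform import Rotation as R
from bench import monitor, imaging, ticket, bot
def cam(n):
    s=monitor.get_obs(); f=imaging.grab_frame(n)
    K=np.array([[f["fx"],0,f["cx"]],[0,f["fy"],f["cy"]],[0,0,1.]]); D=np.array(f["distortion"],float)
    if n=="wrist":
        T=np.eye(4);T[:3,:3]=R.from_quat(s["eef_rot"]).as_matrix();T[:3,3]=s["tcp_pos"];T=T@np.array(f["T_tool_cam"])
        P,M=T[:3,3],T[:3,:3]
    else:
        P=np.array(f["position"],float);M=np.array(f["rotation"],float)
        if M.shape!=(3,3): M=R.from_quat(M).as_matrix()
    return f["color"],K,D,P,M
def ray(c,uv):
    _,K,D,P,M=c
    q=cv2.undistortPoints(np.array([[uv]],float),K,D)[0,0]
    return M@np.array([q[0],q[1],1])
def onz(c,uv,z):
    d=ray(c,uv);P=c[3];return P+d*(z-P[2])/d[2]
def proj(c,p):
    _,K,D,P,M=c
    return cv2.projectPoints(((np.atleast_2d(p)-P)@M),np.zeros(3),np.zeros(3),K,D)[0][:,0]
def tri(c1,u1,c2,u2):
    A=[];b=[]
    for c,u in((c1,u1),(c2,u2)):
        d=ray(c,u);d/=np.linalg.norm(d);Q=np.eye(3)-np.outer(d,d);A.append(Q);b.append(Q@c[3])
    return np.linalg.lstsq(np.vstack(A),np.hstack(b),rcond=None)[0]
E
python3 - <<'E'
from h import *
import pickle
o={}
for n in("top","side","wrist"):
    c=cam(n);o[n]=c;cv2.imwrite(f"pics/{n}0.png",cv2.resize(c[0],(800,600)));print(n,c[3].round(),c[4].round(2).tolist(),c[1][0,0])
pickle.dump(o,open("c0.pkl","wb"))
s=monitor.get_obs();print(s["tcp_pos"],R.from_quat(s["eef_rot"]).as_matrix().round(3),s["finger_gap"],s["ft_force"])
E
```

```text
top [ 296.  -42. 1112.] [[0.01, -0.99, 0.14], [-1.0, -0.01, 0.02], [-0.02, -0.14, -0.99]] 377.3677829694942
side [ 310. -761.  818.] [[0.98, -0.11, 0.14], [-0.18, -0.65, 0.74], [0.01, -0.75, -0.66]] 356.81387255962323
wrist [ 60. 552. 374.] [[0.24, 0.93, 0.28], [0.97, -0.23, -0.07], [-0.0, 0.29, -0.96]] 278.33927067630543
[132.14578882 533.6378074  230.89033629] [[-0.971  0.24  -0.   ]
 [ 0.24   0.971 -0.001]
 [ 0.    -0.001 -1.   ]] 84.97052375785017 [ 0.58040746 -0.72337695 -0.03699501]
```

View pics/top0.png

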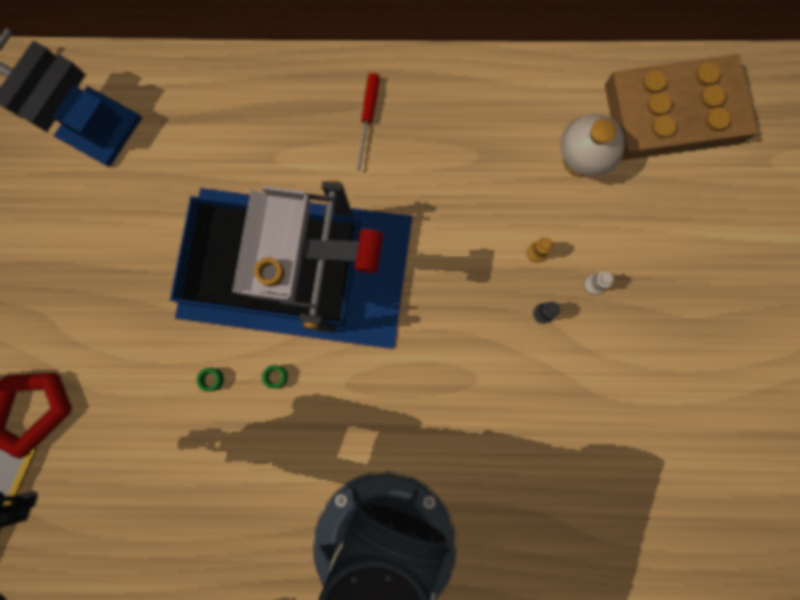

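View pics/side0.png

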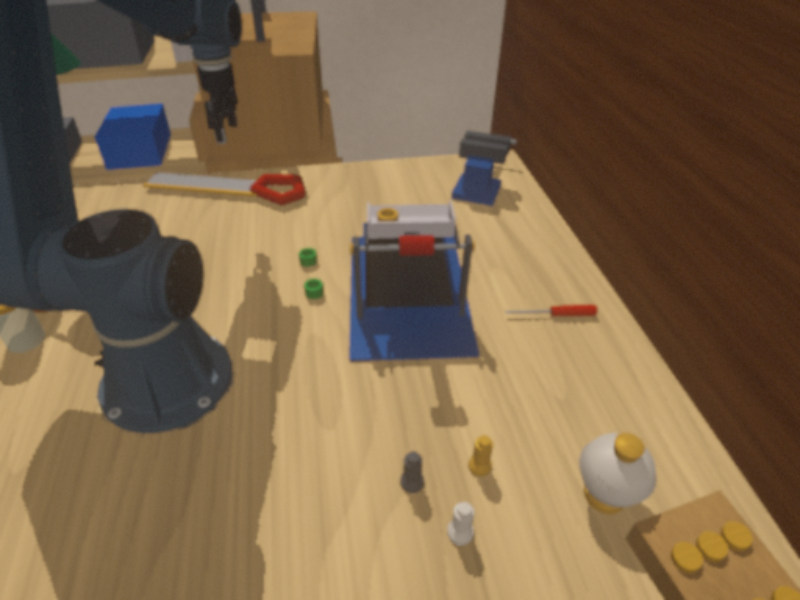

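The top view shows the stand at about (295,265) with the collar at (268,271), the counterweight at (369,250), and the necks to the right: brass (540,250), white (600,283), dark (547,312). I'll enlarge both regions.

```bash
python3 - <<'E'
from h import *
import pickle
o=pickle.load(open("c0.pkl","rb"))
t=o["top"][0]; s=o["side"][0]
a=cv2.resize(t[115:227,105:275],None,fx=4.7,fy=4.7,interpolation=3)[:, :800]
b=cv2.resize(t[145:213,328:403],None,fx=5,fy=5,interpolation=3)[:,:375]
d=cv2.resize(s[270:352,245:325],None,fx=5,fy=5,interpolation=3)
print(a.shape,b.shape,d.shape)
cv2.imwrite("pics/standT.png",a)
h=max(b.shape[0],d.shape[0]);im=np.zeros((h,b.shape[1]+d.shape[1],3),np.uint8);im[:b.shape[0],:b.shape[1]]=b;im[:d.shape[0],b.shape[1]:]=d
cv2.imwrite("pics/necks.png",im)
E
```

```text
(526, 799, 3) (340, 375, 3) (410, 400, 3)
```

View pics/standT.png

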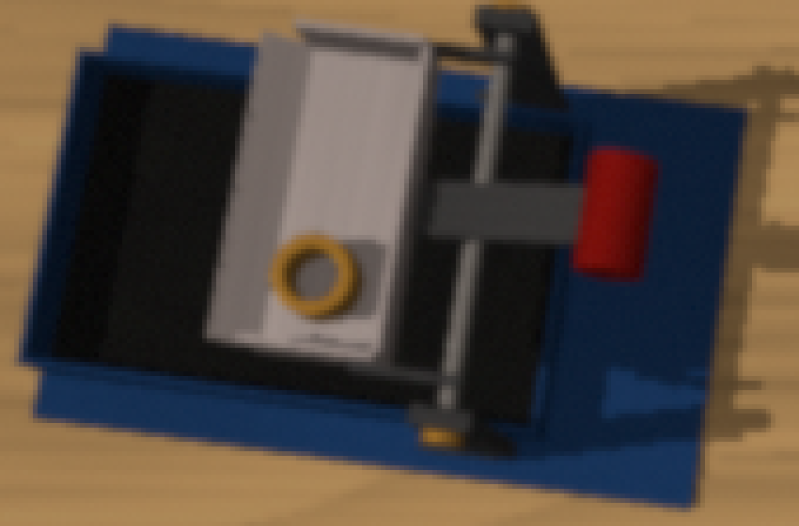

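View pics/necks.png

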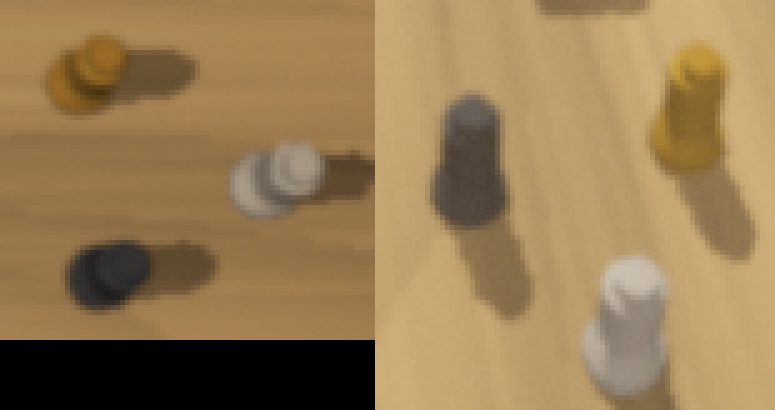

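Crops: plate corners at (747,108), (693,507), (35,417), (108,27), post tops at (507,15) and (440,415), counterweight centre at (615,213). Brass neck foot is at (80,80) in the top crop and (313,148) in the side crop.

```bash
python3 - <<'E'
from h import *
import pickle
from scipy.optimize import least_squares
o=pickle.load(open("c0.pkl","rb"));t,s=o["top"],o["side"]
P=np.array([[130,-130,8],[-130,-130,8],[-130,290,8],[130,290,8],[0,-80,245],[96,283,50],[-96,283,50]])
f=lambda x,y:np.array([105+(x+.5)/4.7-.5,115+(y+.5)/4.7-.5])
U=np.array([f(*p) for p in[(747,108),(693,507),(35,417),(108,27),(615,213),(85,57),(25,360)]])
def W(q,P):return R.from_euler('z',q[2]).apply(P)+[q[0],q[1],0]
r=least_squares(lambda q:(proj(t,W(q,P))-U).ravel(),[300,50,0],loss='soft_l1')
print(r.x,np.degrees(r.x[2]),r.fun.reshape(-1,2).round(1).tolist())
q=r.x;np.save("stand.npy",q)
for n,p in dict(pan=[40,70,184],cw=[0,-80,242],cwt=[0,39,273]).items():print(n,W(q,np.array(p)).round(1))
print("side proj cw", (proj(s,W(q,np.array([[0,-80,242.],[109,0,198],[-109,0,198]])))*1.5625).round())
g=lambda x,y:np.array([328+x/5-.4,145+y/5-.4]);h=lambda x,y:np.array([245+x/5-.4,270+y/5-.4])
for n,a,b,c,d in [("brass",(80,80),(103,52),(313,143),(321,58)),("white",(263,185),(299,163),(250,365),(260,270)),("dark",(97,278),(127,262),(94,200),(97,108))]:
    print(n,onz(t,g(*a),6).round(),onz(t,g(*b),74).round(),tri(t,g(*a),s,h(*c)).round(),tri(t,g(*b),s,h(*d)).round())
E
```

```text
[ 4.95827556e+02  1.01827796e+02 -1.20242974e-01] -6.889414933307251 [[0.5, -0.4], [0.2, 0.5], [-0.9, 0.7], [-0.4, -0.6], [0.6, 0.1], [-0.3, -0.2], [0.1, -0.1]]
pan [543.9 166.5 184. ]
cw [486.2  22.4 242. ]
cwt [500.5 140.5 273. ]
side proj cw [[417. 245.]
 [469. 238.]
 [356. 240.]]
brass [ 540. -280.    6.] [ 541. -279.   74.] [ 541. -282.   -1.] [ 539. -279.   72.]
white [ 478. -386.    6.] [ 479. -385.   74.] [ 480. -390.   -7.] [ 479. -385.   75.]
dark [ 422. -288.    6.] [ 423. -290.   74.] [ 423. -291.   -7.] [ 423. -289.   74.]
```

```bash
cat > plan.py <<'E'
# plan.py x,y,z,yaw ...: last row's shift/turn per call from the current pose (yaw = world angle of tool x, deg; tool down)
import sys
from h import *
s=monitor.get_obs();p=np.array(s["tcp_pos"]);M=R.from_quat(s["eef_rot"])
for a in sys.argv[1:]:
    v=[float(k) for k in a.split(",")];c,n=np.cos(np.radians(v[3])),np.sin(np.radians(v[3]))
    G=R.from_matrix(np.array([[c,n,0],[n,-c,0],[0,0,-1]]))
    sh=M.inv().apply(np.array(v[:3])-p);tu=(M.inv()*G).as_rotvec(degrees=True)
    k=max(1,int(np.ceil(max(np.linalg.norm(sh)/195,np.linalg.norm(tu)/35))))
    print(a,"shift",sh.round(1),"turn",tu.round(1),"calls>=",k);p,M=np.array(v[:3]),G
E
python3 plan.py 170,450,340,166.1 240,270,340,145 320,115,340,120 420,-50,330,100 510,-200,260,83.1 540,-280,170,83.1
```

```text
170,450,340,166.1 shift [ -56.8  -72.2 -109.1] turn [-0.1 -0.  -0. ] calls>= 1
240,270,340,145 shift [-111.2 -157.9    0. ] turn [ 0.   0.  21.1] calls>= 1
320,115,340,120 shift [-154.4  -81.1    0. ] turn [ 0.  0. 25.] calls>= 1
420,-50,330,100 shift [-192.9    4.1   10. ] turn [ 0.  0. 20.] calls>= 1
510,-200,260,83.1 shift [-163.3   62.6   70. ] turn [ 0.   0.  16.9] calls>= 1
540,-280,170,83.1 shift [-75.8  39.4  90. ] turn [0. 0. 0.] calls>= 1
```

```bash

python3 -m crank '[[[-11,-14,-22],[0,0,0]],[[-23,-29,-44],[0,0,0]],[[-34,-43,-66],[0,0,0]],[[-46,-58,-88],[0,0,0]],[[-57,-72,-109],[0,0,0]]]' 0.65 40
python3 -m crank '[[[-22,-32,0],[0,0,4]],[[-44,-63,0],[0,0,8]],[[-67,-95,0],[0,0,13]],[[-89,-126,0],[0,0,17]],[[-111,-158,0],[0,0,21]]]'
python3 -m crank '[[[-31,-16,0],[0,0,5]],[[-62,-32,0],[0,0,10]],[[-93,-49,0],[0,0,15]],[[-124,-65,0],[0,0,20]],[[-154,-81,0],[0,0,25]]]'
python3 -m crank '[[[-39,1,2],[0,0,4]],[[-77,2,4],[0,0,8]],[[-116,2,6],[0,0,12]],[[-154,3,8],[0,0,16]],[[-193,4,10],[0,0,20]]]'
python3 plan.py 510,-200,260,83.1 540,-280,170,83.1
```

```text
time_s: 0.57
tcp_pos: [170.4, 449.2, 341.2]
eef_rot: [0.121, 0.993, -0.0, -0.0]
ft_force: [0.3, 0.3, -0.3]
finger_gap: 55.4
time_s: 0.98
tcp_pos: [240.0, 268.5, 340.2]
eef_rot: [0.301, 0.954, 0.0, 0.0]
ft_force: [1.5, 0.7, 1.0]
finger_gap: 55.4
time_s: 1.4
tcp_pos: [320.2, 113.9, 340.4]
eef_rot: [0.501, 0.865, 0.0, 0.0]
ft_force: [1.0, 0.8, 0.2]
finger_gap: 55.7
time_s: 1.82
tcp_pos: [420.5, -51.3, 330.2]
eef_rot: [0.644, 0.765, 0.0, 0.0]
ft_force: [1.2, 0.1, 0.6]
finger_gap: 55.7
510,-200,260,83.1 shift [-161.8   62.7   70.2] turn [ 0.  -0.  16.8] calls>= 1
540,-280,170,83.1 shift [-75.8  39.4  90. ] turn [0. 0. 0.] calls>= 1
```

```bash

python3 -m crank '[[[-32,13,14],[0,0,3]],[[-65,25,28],[0,0,7]],[[-97,38,42],[0,0,10]],[[-129,50,56],[0,0,13]],[[-162,63,70],[0,0,17]]]' >/dev/null
python3 -m crank '[[[-19,10,22],[0,0,0]],[[-38,20,45],[0,0,0]],[[-57,30,68],[0,0,0]],[[-76,39,90],[0,0,0]],[[-76,39,90],[0,0,0]]]'
python3 - <<'E'
from h import *
c=cam("wrist");im=c[0].copy()
for p in ([540,-280,0],[540,-280,76],[540,-280,48]):
    u=proj(c,np.array(p,float))[0];print(u);cv2.circle(im,tuple(int(round(k)) for k in u),2,(0,0,255),-1)
import pickle;pickle.dump(c,open("c1.pkl","wb"))
cv2.imwrite("pics/w1.png",cv2.resize(im,(800,600)))
E
python3 plan.py 540,-280,30,83.1
```

```text
time_s: 2.65
tcp_pos: [538.9, -279.8, 165.3]
eef_rot: [0.749, 0.663, -0.001, -0.003]
ft_force: [0.4, 0.8, -1.7]
finger_gap: 55.6
[258.10076889 173.3022676 ]
[258.37184569 193.37484646]
[258.2550242  184.72149112]
540,-280,30,83.1 shift [ -1.5   1.6 137.5] turn [-0.2 -0.1 -0.1] calls>= 1
```

View pics/w1.png

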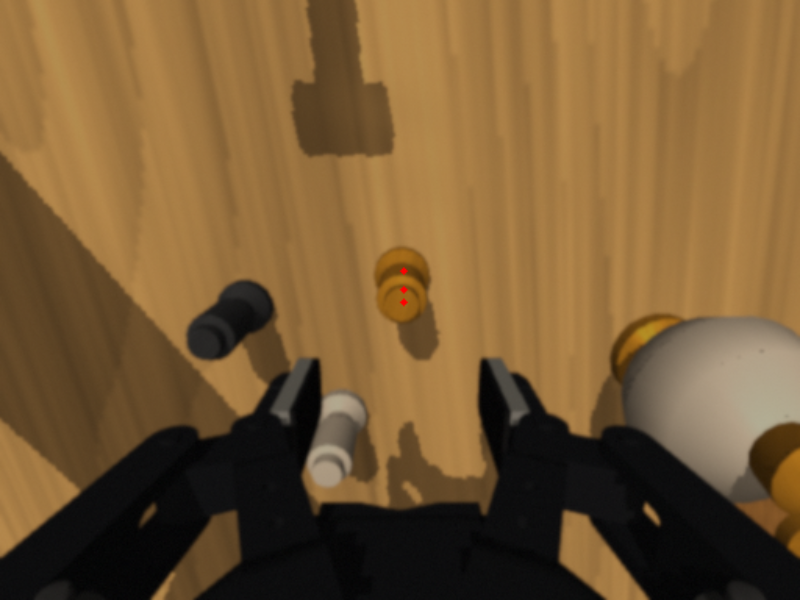

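The wrist view shows the brass neck top at (401,303), on my prediction (403,302). Dark and white necks are clear of the jaws. Descending.

```bash

python3 -m crank '[[[0,0,30],[0,0,0]],[[-1,1,60],[0,0,0]],[[-1,1,90],[0,0,0]],[[-1,1,120],[0,0,0]],[[-1,1,137],[0,0,0]]]' 
python3 -m crank '[[[0,0,0],[0,0,0]],[[0,0,0],[0,0,0]],[[0,0,0],[0,0,0]],[[0,0,0],[0,0,0]],[[0,0,0],[0,0,0]]]' 0 50
python3 -m crank '[[[0,0,0],[0,0,0]],[[0,0,-5],[0,0,0]],[[0,0,-30],[0,0,0]],[[0,0,-60],[0,0,0]],[[0,0,-90],[0,0,0]]]' 
python3 plan.py 540,-250,350,83.1 560,-60,370,83.1 560,110,350,83.1 543.9,166.5,290,83.1
```

```text
time_s: 3.12
tcp_pos: [540.2, -277.8, 31.5]
eef_rot: [0.748, 0.663, -0.0, -0.001]
ft_force: [0.6, 0.1, -0.0]
finger_gap: 55.5
time_s: 3.53
tcp_pos: [541.6, -279.2, 34.7]
eef_rot: [0.748, 0.663, 0.0, 0.001]
ft_force: [-1.0, -1.1, -2.5]
finger_gap: 28.7
time_s: 3.95
tcp_pos: [540.6, -278.8, 124.4]
eef_rot: [0.748, 0.663, -0.0, -0.001]
ft_force: [0.4, -0.6, -2.4]
finger_gap: 28.8
540,-250,350,83.1 shift [  28.6   -4.3 -225.6] turn [-0.1 -0.  -0. ] calls>= 2
560,-60,370,83.1 shift [191.  -3. -20.] turn [0. 0. 0.] calls>= 1
560,110,350,83.1 shift [168.8 -20.4  20. ] turn [0. 0. 0.] calls>= 1
543.9,166.5,290,83.1 shift [ 54.2 -22.8  60. ] turn [0. 0. 0.] calls>= 1
```

```bash

python3 -m crank '[[[3,0,-38],[0,0,0]],[[6,-1,-76],[0,0,0]],[[9,-1,-114],[0,0,0]],[[12,-2,-150],[0,0,0]],[[16,-2,-186],[0,0,0]]]' >/dev/null
python3 -m crank '[[[37,-1,-10],[0,0,0]],[[74,-2,-20],[0,0,0]],[[111,-3,-30],[0,0,0]],[[148,-4,-40],[0,0,0]],[[185,-5,-50],[0,0,0]]]' 
python3 plan.py 560,110,350,83.1 543.9,166.5,290,83.1
```

```text
time_s: 4.78
tcp_pos: [557.7, -76.9, 360.3]
eef_rot: [0.749, 0.663, 0.0, 0.0]
ft_force: [1.2, -0.3, -2.7]
finger_gap: 28.5
560,110,350,83.1 shift [185.8 -20.3  10.3] turn [ 0.  0. -0.] calls>= 1
543.9,166.5,290,83.1 shift [ 54.2 -22.8  60. ] turn [0. 0. 0.] calls>= 1
```

```bash

python3 -m crank '[[[37,-4,2],[0,0,0]],[[74,-8,4],[0,0,0]],[[111,-12,6],[0,0,0]],[[148,-16,8],[0,0,0]],[[185,-20,10],[0,0,0]]]' >/dev/null
python3 -m crank '[[[18,-8,10],[0,0,0]],[[36,-15,25],[0,0,0]],[[54,-22,40],[0,0,0]],[[54,-23,55],[0,0,0]],[[54,-23,60],[0,0,0]]]' 
python3 - <<'E'
from h import *
q=np.load("stand.npy")
W=lambda P:R.from_euler('z',q[2]).apply(P)+[q[0],q[1],0]
ims=[]
pts=W(np.array([[40,70,184],[82,37,220],[82,105,220],[-82,37,220],[-82,105,220.]]))
p=np.array(monitor.get_obs()["tcp_pos"]);foot=p-[0,0,33]
for n,w in(("top",(100,110)),("side",(205,110))):
    c=cam(n);im=c[0][w[1]:w[1]+110,w[0]:w[0]+130]
    im=cv2.resize(im,None,fx=3,fy=3,interpolation=3)
    for P,col in [(x,(0,0,255)) for x in pts]+[(foot,(0,255,0))]:
        u=(proj(c,P)[0]-w)*3;cv2.circle(im,tuple(u.round().astype(int)),2,col,-1)
    ims.append(im)
cw=cam("wrist");im=cw[0].copy()
for P,col in [(x,(0,0,255)) for x in pts]+[(foot,(0,255,0))]:
    cv2.circle(im,tuple(proj(cw,P)[0].round().astype(int)),2,col,-1)
cv2.imwrite("pics/w2.png",np.vstack([np.hstack(ims),np.hstack([im[:270,:390],im[:270,122:512]])])[:600])
print(p)
E
python3 plan.py 543.9,166.5,217,83.1
```

```text
time_s: 5.62
tcp_pos: [542.9, 164.5, 287.5]
eef_rot: [0.748, 0.664, -0.001, -0.001]
ft_force: [-0.4, -0.8, -3.4]
finger_gap: 29.0
[542.92435506 164.45716669 287.54391344]
543.9,166.5,217,83.1 shift [ 3.  -0.9 72.9] turn [ 0.  0. -0.] calls>= 1
```

View pics/w2.png

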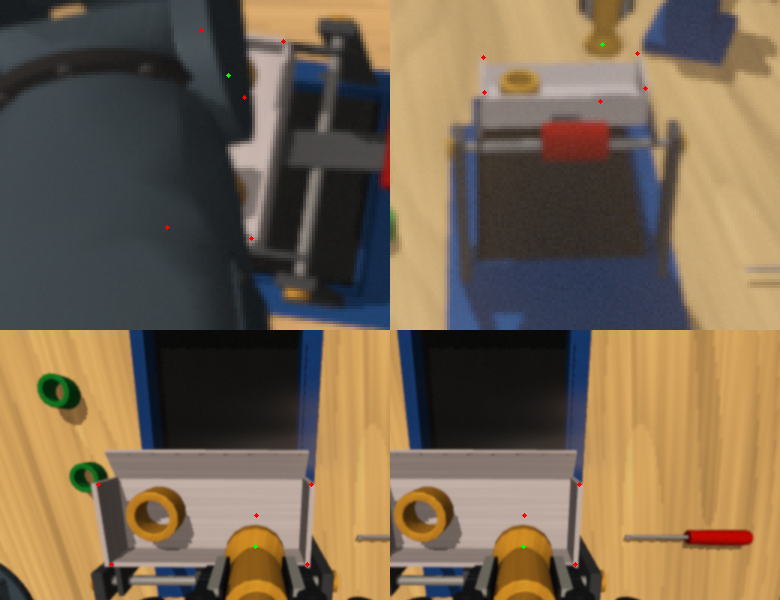

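The neck hangs in the jaws over the free half, and the predicted pan corners lie on the walls. Lowering.

```bash

python3 -m crank '[[[1,0,18],[0,0,0]],[[2,-1,36],[0,0,0]],[[2,-1,52],[0,0,0]],[[3,-1,62],[0,0,0]],[[3,-1,66],[0,0,0]]]' 
python3 -m crank '[[[0,0,1],[0,0,0]],[[0,0,2],[0,0,0]],[[0,0,2],[0,0,0]],[[0,0,2],[0,0,0]],[[0,0,2],[0,0,0]]]' 
python3 plan.py 543.9,166.5,217,83.1
```

```text
time_s: 6.18
tcp_pos: [543.7, 166.5, 222.8]
eef_rot: [0.749, 0.663, -0.0, -0.0]
ft_force: [0.2, -0.5, -1.9]
finger_gap: 28.8
time_s: 6.6
tcp_pos: [543.9, 166.9, 221.9]
eef_rot: [0.748, 0.663, 0.0, 0.0]
ft_force: [0.8, -0.8, -2.2]
finger_gap: 28.9
543.9,166.5,217,83.1 shift [-0.4  0.   4.9] turn [ 0.1 -0.  -0. ] calls>= 1
```

```bash

for i in 1 2 3; do
python3 -m crank '[[[0,0,1],[0,0,0]],[[0,0,1.5],[0,0,0]],[[0,0,1.5],[0,0,0]],[[0,0,1.5],[0,0,0]],[[0,0,1.5],[0,0,0]]]' | egrep 'tcp|force'; python3 -c "
from bench import monitor;print(monitor.get_obs()['ft_force'])"; done
```

```text
tcp_pos: [543.6, 166.9, 219.8]
ft_force: [-0.4, 1.1, -2.4]
[-0.35282979  1.10749566 -2.38794836]
tcp_pos: [543.7, 166.9, 218.3]
ft_force: [-0.2, 0.3, -0.7]
[-0.23635581  0.2756434  -0.68099913]
tcp_pos: [543.7, 166.9, 216.8]
ft_force: [0.0, 0.5, -1.9]
[ 0.0465179   0.48733929 -1.94052362]
```

```bash

python3 -m crank '[[[0,0,1],[0,0,0]],[[0,0,1],[0,0,0]],[[0,0,1],[0,0,0]],[[0,0,1],[0,0,0]],[[0,0,1],[0,0,0]]]' | egrep 'tcp|force'
python3 - <<'E'
from h import *
p=np.array(monitor.get_obs()["tcp_pos"]);ims=[]
c=cam("wrist");ims.append(cv2.resize(c[0][170:370,130:380],None,fx=1.5,fy=1.5,interpolation=3))
c=cam("side");ims.append(cv2.resize(c[0][100:180,225:325],None,fx=3.75,fy=3.75,interpolation=3))
cv2.imwrite("pics/w3.png",np.hstack(ims))
E
```

```text
tcp_pos: [543.6, 166.9, 215.8]
ft_force: [-1.2, 0.2, -3.1]
```

View pics/w3.png

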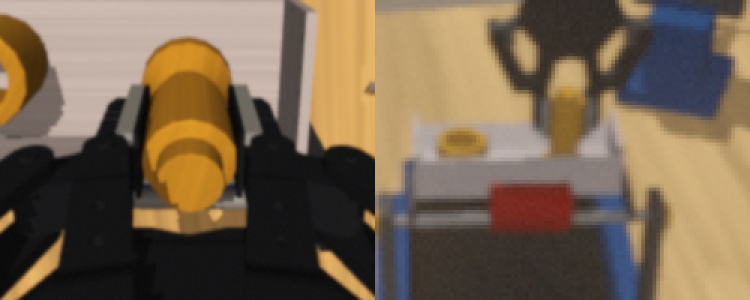

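The neck is upright inside the pan with wall clearance, but I can't see whether the foot is touching. Continuing in 1 mm steps.

```bash

for i in 1 2 3; do
python3 -m crank '[[[0,0,1],[0,0,0]],[[0,0,1],[0,0,0]],[[0,0,1],[0,0,0]],[[0,0,1],[0,0,0]],[[0,0,1],[0,0,0]]]' | egrep 'tcp|force'; done
```

```text
tcp_pos: [543.7, 166.9, 214.8]
ft_force: [-0.2, -0.4, -1.2]
tcp_pos: [543.6, 166.9, 213.8]
ft_force: [-0.7, -1.0, -2.9]
tcp_pos: [543.7, 166.9, 212.8]
ft_force: [0.5, -0.5, -2.1]
```

```bash
python3 - <<'E'
from h import *
s=monitor.get_obs();p=np.array(s["tcp_pos"]);c=cam("wrist");S=cam("side")
for dz in (-36,-34,-32,-30,-28,38,40,42,44,46,48):print(dz,proj(c,p+[0,0,dz])[0].round(1),proj(S,p+[0,0,dz])[0].round(1))
a=cv2.resize(c[0][180:330,190:320],None,fx=3,fy=3,interpolation=3)
b=cv2.resize(S[0][105:165,240:310],None,fx=7.5,fy=7.5,interpolation=3)
cv2.imwrite("pics/w4.png",np.hstack([a[:450],b]))
E
```

```text
-36 [256.8 216.3] [274.7 145.5]
-34 [256.8 217.4] [274.7 144.9]
-32 [256.8 218.5] [274.7 144.4]
-30 [256.8 219.7] [274.8 143.9]
-28 [256.8 220.9] [274.8 143.4]
38 [257.5 280.7] [275.8 125.3]
40 [257.5 283.5] [275.8 124.7]
42 [257.5 286.4] [275.8 124.2]
44 [257.6 289.4] [275.9 123.6]
46 [257.6 292.5] [275.9 123. ]
48 [257.6 295.6] [275.9 122.4]
```

View pics/w4.png

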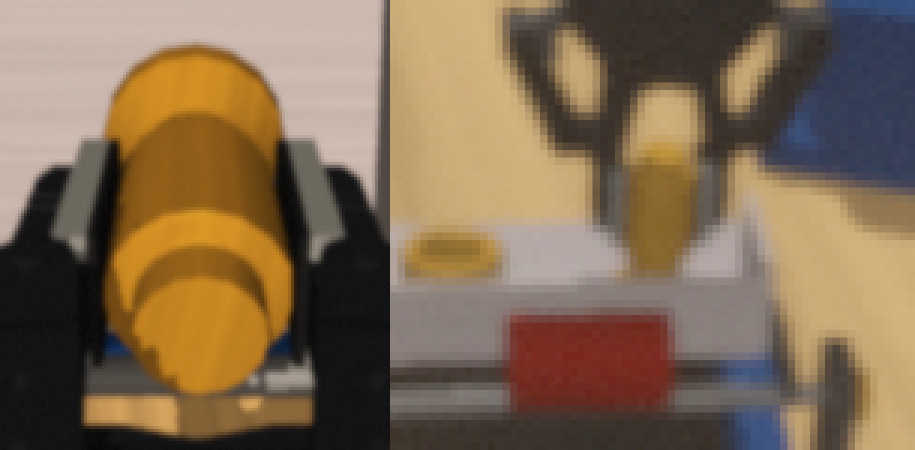

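The wrist view puts the spigot top at row 291.7, so the foot is 30.5 mm below the TCP and should be within a couple of mm of the floor. Continuing gently.

```bash

for i in 1 2 3; do
python3 -m crank '[[[0,0,0.7],[0,0,0]],[[0,0,0.7],[0,0,0]],[[0,0,0.7],[0,0,0]],[[0,0,0.7],[0,0,0]],[[0,0,0.7],[0,0,0]]]' | egrep 'tcp|force|time'; done
```

```text
time_s: 10.13
tcp_pos: [543.7, 166.9, 212.1]
ft_force: [0.3, 0.5, -1.4]
time_s: 10.55
tcp_pos: [543.6, 166.9, 211.4]
ft_force: [0.4, 1.1, -2.5]
time_s: 10.97
tcp_pos: [543.6, 166.9, 210.7]
ft_force: [0.3, 0.5, -3.2]
```

```bash

for i in 1 2 3; do
python3 -m crank '[[[0,0,0.7],[0,0,0]],[[0,0,0.7],[0,0,0]],[[0,0,0.7],[0,0,0]],[[0,0,0.7],[0,0,0]],[[0,0,0.7],[0,0,0]]]' | egrep 'tcp|force|time'; done
python3 - <<'E'
from h import *
q=np.load("stand.npy");W=lambda P:R.from_euler('z',q[2]).apply(P)+[q[0],q[1],0]
c=cam("wrist");p=np.array(monitor.get_obs()["tcp_pos"])
print(proj(c,W(np.array([[-82,37,220],[82,37,220],[82,105,220],[-82,105,220],[40,128,197],[82,105,184],[-82,105,184.]]))).round(1))
cv2.imwrite("pics/w5.png",cv2.resize(c[0],(800,600),interpolation=3))
E
```

```text
time_s: 11.38
tcp_pos: [543.6, 166.9, 210.0]
ft_force: [-0.5, 0.1, -2.7]
time_s: 11.8
tcp_pos: [543.6, 167.5, 209.0]
ft_force: [1.5, 5.6, -6.3]
time_s: 12.22
tcp_pos: [543.6, 167.5, 208.4]
ft_force: [1.3, 5.4, -6.8]
[[ 42.9 303.6]
 [332.2 304.1]
 [343.2 188.6]
 [ 12.6 188.9]
 [257.7 136.5]
 [325.6 172. ]
 [ 60.8 172.3]]
```

View pics/w5.png

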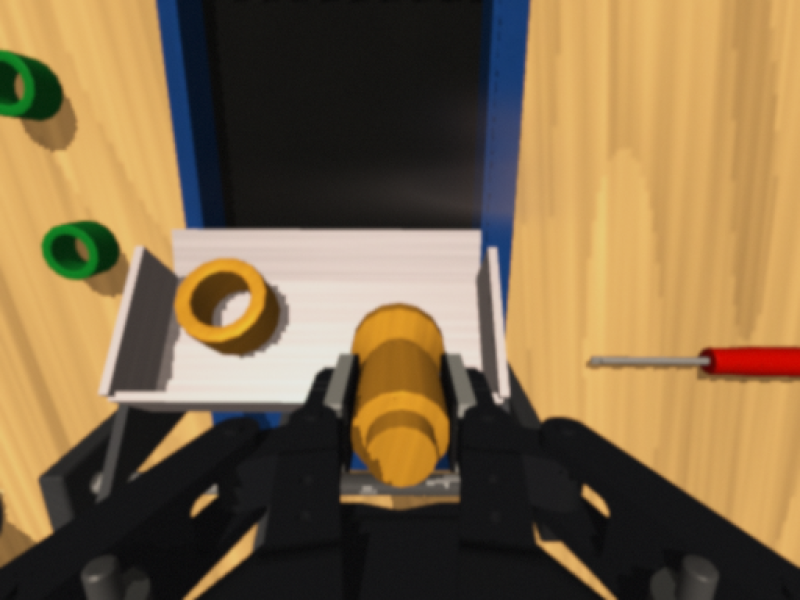

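```bash

python3 - <<'E'
from h import *
q=np.load("stand.npy");W=lambda P:R.from_euler('z',q[2]).apply(P)+[q[0],q[1],0]
c=cam("wrist")
B=np.array([[-82,37,220],[82,37,220],[82,105,220],[82,128,197],[40,70,184.]])-[0,0,180]
print("seen",np.array([[110,400],[505,400],[490,250],[481,231]])/1.5625)
for a in(0,.1,.2,.3,.4):
    P=R.from_euler('x',-a).apply(B)+[0,0,180];print(a,proj(c,W(P)).round(0).tolist(),P[4])
E
```

```text
seen [[ 70.4  256.  ]
 [323.2  256.  ]
 [313.6  160.  ]
 [307.84 147.84]]
0 [[43.0, 304.0], [332.0, 304.0], [343.0, 189.0], [334.0, 136.0], [257.0, 224.0]] [ 40.  70. 184.]
0.1 [[46.0, 294.0], [331.0, 294.0], [338.0, 177.0], [329.0, 132.0], [257.0, 220.0]] [ 40.          70.04962524 176.9916775 ]
0.2 [[50.0, 284.0], [330.0, 284.0], [332.0, 168.0], [323.0, 131.0], [257.0, 217.0]] [ 40.          69.39933777 170.01341316]
0.3 [[54.0, 275.0], [328.0, 275.0], [328.0, 162.0], [319.0, 132.0], [257.0, 215.0]] [ 40.          68.05563507 163.13493149]
0.4 [[59.0, 267.0], [326.0, 267.0], [323.0, 158.0], [315.0, 134.0], [257.0, 214.0]] [ 40.          66.03194295 156.42496001]
```

The picture shows the bucket has already tilted about 0.45 rad. Its back wall is leaning on the neck's foot, so lifting straight up could dump the collar alone. I'll use the held foot to roll the bucket back upright, moving up and towards -y of the stand, then set the neck properly.

```bash

python3 -m crank '[[[-1,0,-2],[0,0,0]],[[-2,0,-4.5],[0,0,0]],[[-3,0,-7],[0,0,0]],[[-4,0,-9],[0,0,0]],[[-4.5,0,-11],[0,0,0]]]' - 80 | egrep 'tcp|force'
python3 -m crank '[[[-1.5,0,-2],[0,0,0]],[[-3,0,-4],[0,0,0]],[[-5,0,-6],[0,0,0]],[[-7,0,-8],[0,0,0]],[[-8.5,0,-10],[0,0,0]]]' | egrep 'tcp|force'
python3 - <<'E'
from h import *
q=np.load("stand.npy");W=lambda P:R.from_euler('z',q[2]).apply(P)+[q[0],q[1],0]
c=cam("wrist");S=cam("side")
B=np.array([[-82,37,220],[82,37,220],[82,105,220],[82,128,197],[40,70,184.]])-[0,0,180]
for a in(0,.1,.2,.3,.4):
    P=R.from_euler('x',-a).apply(B)+[0,0,180];print(a,proj(c,W(P)).round(0).tolist())
im=np.hstack([c[0][120:370,:400],cv2.resize(S[0][95:195,215:325],(275,250))])
cv2.imwrite("pics/w6.png",im)
E
```

```text
tcp_pos: [543.3, 164.2, 220.2]
ft_force: [-0.6, 12.6, -1.7]
tcp_pos: [542.9, 155.5, 230.9]
ft_force: [0.6, 8.8, 2.9]
0 [[63.0, 264.0], [323.0, 264.0], [332.0, 156.0], [325.0, 113.0], [256.0, 196.0]]
0.1 [[66.0, 255.0], [322.0, 255.0], [327.0, 148.0], [320.0, 111.0], [256.0, 193.0]]
0.2 [[69.0, 247.0], [321.0, 247.0], [323.0, 141.0], [316.0, 111.0], [256.0, 191.0]]
0.3 [[72.0, 240.0], [320.0, 240.0], [319.0, 137.0], [312.0, 113.0], [256.0, 190.0]]
0.4 [[76.0, 233.0], [318.0, 233.0], [316.0, 135.0], [309.0, 116.0], [256.0, 190.0]]
```

View pics/w6.png

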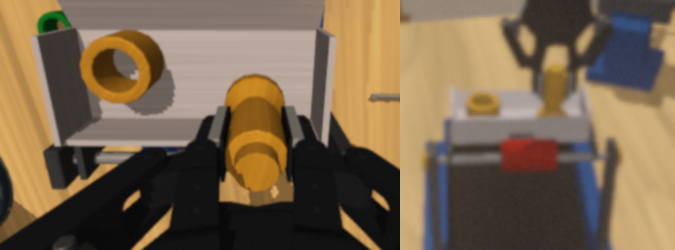

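The back wall is at about row 262, so the bucket is almost upright (about 0.03 rad), with the collar still in it. From here I'll track the tip angle numerically from the red counterweight in the side view.

```bash
cat > ang.py <<'E'
from h import *
import pickle
from scipy.optimize import minimize_scalar
q=np.load("stand.npy");W=lambda P:R.from_euler('z',q[2]).apply(P)+[q[0],q[1],0]
def red(c):
    h=cv2.cvtColor(c[0],cv2.COLOR_BGR2HSV);m=((h[...,0]<6)|(h[...,0]>174))&(h[...,1]>150)&(h[...,2]>60)
    n,l,s,ce=cv2.connectedComponentsWithStats(m.astype(np.uint8))
    g=proj(c,W(np.array([0,-20,262.])))[0]
    k=[i for i in range(1,n) if s[i,4]>40 and np.linalg.norm(ce[i]-g)<60]
    i=max(k,key=lambda i:s[i,4]);return ce[i],s[i,4]
def ang(c):
    u,A=red(c);f=lambda a:np.linalg.norm(proj(c,W(R.from_euler('x',-a).apply([0,-80,62.])+[0,0,180]))[0]-u)
    r=minimize_scalar(f,bounds=(-.3,1.6),method='bounded');return round(r.x,3),round(r.fun,1),u.round(1),A
if __name__=="__main__":
    print("angle0",ang(pickle.load(open("c0.pkl","rb"))["side"]));print("now",ang(cam("side")))
E
python3 ang.py
python3 -m crank '[[[-1,0,0],[0,0,0]],[[-2,0,0],[0,0,0]],[[-2,0,0],[0,0,0]],[[-2,0,0],[0,0,0]],[[-2,0,0],[0,0,0]]]' | egrep 'tcp|force'; python3 ang.py
python3 -m crank '[[[2,0,0],[0,0,0]],[[4,0,0],[0,0,0]],[[5,0,0],[0,0,0]],[[5,0,0],[0,0,0]],[[5,0,0],[0,0,0]]]' | egrep 'tcp|force'; python3 ang.py
```

```text
angle0 (np.float64(0.005), np.float64(0.4), array([266.3, 156.5]), np.int32(258))
now (np.float64(-0.002), np.float64(0.8), array([265.9, 156.8]), np.int32(255))
tcp_pos: [542.8, 154.6, 231.1]
ft_force: [2.6, 16.0, 3.5]
angle0 (np.float64(0.005), np.float64(0.4), array([266.3, 156.5]), np.int32(258))
now (np.float64(0.001), np.float64(0.8), array([265.9, 156.7]), np.int32(251))
tcp_pos: [542.3, 156.6, 229.4]
ft_force: [-0.7, 0.0, -3.3]
angle0 (np.float64(0.005), np.float64(0.4), array([266.3, 156.5]), np.int32(258))
now (np.float64(-0.001), np.float64(0.7), array([265.9, 156.7]), np.int32(252))
```

```bash
python3 plan.py 543.9,166.5,222,83.1
python3 -m crank '[[[3,0.5,0],[0,0,0]],[[6,0.5,2],[0,0,0]],[[9,0.5,4],[0,0,0]],[[10,0.5,6],[0,0,0]],[[10,0.5,7],[0,0,0]]]' | egrep 'tcp|force'
python3 - <<'E'
from ang import *
print(ang(cam("side")))
p=np.array(monitor.get_obs()["tcp_pos"]);c=cam("wrist")
for dz in(-36,-33,-30,40,43,46):print(dz,proj(c,p+[0,0,dz])[0].round(1))
for dz in(-34,-31):print("front rim",proj(c,p+W([0,20,dz])-W([0,0,0])).round(1))
cv2.imwrite("pics/w7.png",cv2.resize(c[0][170:320,160:360],None,fx=4,fy=4,interpolation=3))
E
```

```text
543.9,166.5,222,83.1 shift [10.   0.4  7.4] turn [-0.  0. -0.] calls>= 1
tcp_pos: [544.0, 167.1, 222.0]
ft_force: [-0.2, 0.3, -3.0]
(np.float64(0.0), np.float64(0.5), array([266.2, 156.7]), np.int32(248))
-36 [256.8 216.3]
-33 [256.8 217.9]
-30 [256.8 219.7]
40 [257.4 283.5]
43 [257.5 287.9]
46 [257.5 292.5]
front rim [[256.8 189.4]]
front rim [[256.8 190.7]]
```

View pics/w7.png

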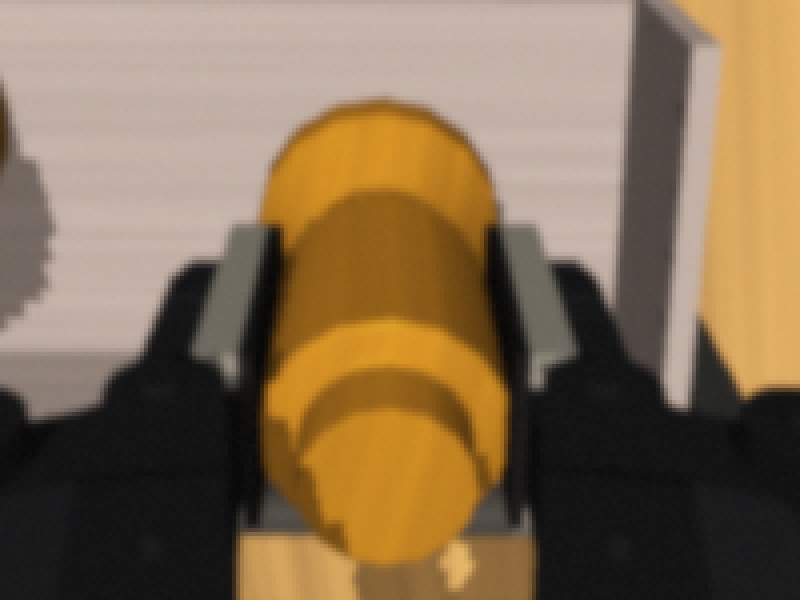

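The spigot centre is at (257.5,291.3), so the neck has not tilted or slipped and its foot is 31 mm below the TCP. Lowering to just above contact, then releasing.

```bash

python3 -m crank '[[[0,-0.5,2],[0,0,0]],[[0,-0.5,4],[0,0,0]],[[0,-0.5,5.5],[0,0,0]],[[0,-0.5,6.2],[0,0,0]],[[0,-0.5,6.2],[0,0,0]]]' | egrep 'tcp|force'; python3 ang.py|tail -1
python3 -m crank '[[[0,0,0.5],[0,0,0]],[[0,0,0.8],[0,0,0]],[[0,0,0.8],[0,0,0]],[[0,0,0.8],[0,0,0]],[[0,0,0.8],[0,0,0]]]' | egrep 'tcp|force'; python3 ang.py|tail -1
```

```text
tcp_pos: [543.6, 166.8, 216.2]
ft_force: [0.7, -0.6, -2.0]
now (np.float64(0.037), np.float64(0.5), array([266.2, 155.3]), np.int32(243))
tcp_pos: [543.6, 166.9, 215.6]
ft_force: [0.1, -0.2, -1.9]
now (np.float64(0.046), np.float64(0.3), array([266.4, 155. ]), np.int32(232))
```

The bucket is already dipping (0.046), so contact was at about 218.5. Back up until it reads upright, then release.

```bash

python3 -m crank '[[[0,0,-1.5],[0,0,0]],[[0,0,-2.8],[0,0,0]],[[0,0,-2.8],[0,0,0]],[[0,0,-2.8],[0,0,0]],[[0,0,-2.8],[0,0,0]]]' | egrep 'tcp|force'; python3 ang.py|tail -1
```

```text
tcp_pos: [543.7, 166.9, 218.5]
ft_force: [-0.7, -0.2, -1.4]
now (np.float64(-0.001), np.float64(0.6), array([266.1, 156.7]), np.int32(247))
```

```bash

python3 -m crank '[[[0,0,0],[0,0,0]],[[0,0,0],[0,0,0]],[[0,0,-5],[0,0,0]],[[0,0,-35],[0,0,0]],[[0,0,-75],[0,0,0]]]' 0.5
python3 -m crank '[[[0,0,-40],[0,0,0]],[[0,0,-80],[0,0,0]],[[0,0,-110],[0,0,0]],[[0,0,-130],[0,0,0]],[[0,0,-130],[0,0,0]]]'; python3 ang.py|tail -1
python3 -m crank '[[[0,0,0],[0,0,0]],[[0,0,0],[0,0,0]],[[0,0,0],[0,0,0]],[[0,0,0],[0,0,0]],[[0,0,0],[0,0,0]]]' - | grep time; python3 ang.py|tail -1
python3 -m crank '[[[0,0,0],[0,0,0]],[[0,0,0],[0,0,0]],[[0,0,0],[0,0,0]],[[0,0,0],[0,0,0]],[[0,0,0],[0,0,0]]]' | grep time; python3 ang.py|tail -1
python3 -m crank '[[[0,0,0],[0,0,0]],[[0,0,0],[0,0,0]],[[0,0,0],[0,0,0]],[[0,0,0],[0,0,0]],[[0,0,0],[0,0,0]]]' | grep time; python3 ang.py|tail -1
python3 - <<'E'
from h import *
a=cam("wrist");b=cam("side")
cv2.imwrite("pics/w8.png",np.hstack([cv2.resize(a[0][:,:],(400,300)),cv2.resize(b[0][100:250,200:325],(400,300*400//333)[:2])[:300] if 0 else cv2.resize(b[0][85:220,190:370],(400,300))]))
E
```

```text
time_s: 16.57
tcp_pos: [542.4, 166.6, 292.1]
eef_rot: [0.748, 0.663, -0.002, -0.001]
ft_force: [0.8, -0.4, 0.8]
finger_gap: 42.6
time_s: 16.98
tcp_pos: [544.4, 167.0, 428.8]
eef_rot: [0.748, 0.663, 0.003, 0.002]
ft_force: [0.6, 0.3, 0.1]
finger_gap: 42.9
now (np.float64(1.402), np.float64(0.4), array([263.7, 123.8]), np.int32(150))
time_s: 17.45
now (np.float64(1.422), np.float64(0.2), array([263.5, 123.8]), np.int32(152))
time_s: 17.92
now (np.float64(1.394), np.float64(0.2), array([263.7, 123.9]), np.int32(156))
time_s: 18.38
now (np.float64(1.372), np.float64(0.2), array([263.8, 124. ]), np.int32(159))
```

View pics/w8.png

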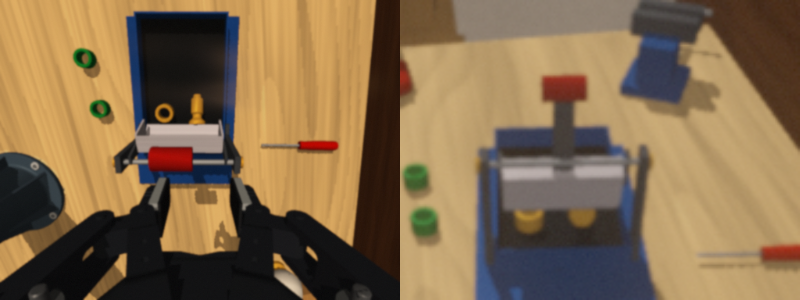

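The bucket dumped: collar and brass neck both lie in the tray, and the bucket stands tipped with the counterweight up. That is my 12th picture, so the remaining checks are numeric. Next, shut the fingers and move to the tray side of the counterweight.

```bash
python3 plan.py 507.2,196.1,428,83.1 507.2,196.1,265,83.1
python3 -m crank '[[[5,10,0],[0,0,0]],[[11,20,0],[0,0,0]],[[17,30,0],[0,0,0]],[[23,38,0],[0,0,0]],[[24,40,0],[0,0,0]]]' 0 20 | egrep 'tcp|gap'
python3 plan.py 507.2,196.1,428,83.1 507.2,196.1,265,83.1
```

```text
507.2,196.1,428,83.1 shift [ 24.6 -39.7  -4.6] turn [ 0.  0. -0.] calls>= 1
507.2,196.1,265,83.1 shift [  0.   0. 163.] turn [0. 0. 0.] calls>= 1
tcp_pos: [587.0, 186.4, 422.8]
finger_gap: 0.1
507.2,196.1,428,83.1 shift [  0.1 -80.4  -5.2] turn [-0.  0.  0.] calls>= 1
507.2,196.1,265,83.1 shift [  0.   0. 163.] turn [0. 0. 0.] calls>= 1
```

I typed that y shift with the wrong sign (free air, harmless). Correcting.

```bash
cd .;
python3 -m crank '[[[0,-25,0],[0,0,0]],[[0,-50,0],[0,0,0]],[[0,-70,0],[0,0,0]],[[0,-80,0],[0,0,0]],[[0,-80,0],[0,0,0]]]' | egrep 'tcp|gap'
python3 plan.py 507.2,196.1,265,83.1
```

```text
tcp_pos: [505.5, 195.7, 424.3]
finger_gap: 0.1
507.2,196.1,265,83.1 shift [  0.5   1.5 159.3] turn [ 0.1 -0.   0. ] calls>= 1
```

```bash
cd .;
python3 -m crank '[[[0,0,35],[0,0,0]],[[0,1,70],[0,0,0]],[[0,1,105],[0,0,0]],[[0,1,140],[0,0,0]],[[0,1,159],[0,0,0]]]' | egrep 'tcp|force'
python3 -m crank '[[[-5,0,0],[0,0,0]],[[-10,0,0],[0,0,0]],[[-15,0,0],[0,0,0]],[[-20,0,0],[0,0,0]],[[-25,0,0],[0,0,0]]]' | egrep 'tcp|force'
python3 -m crank '[[[-6,0,0],[0,0,0]],[[-12,0,0],[0,0,0]],[[-18,0,0],[0,0,0]],[[-24,0,0],[0,0,0]],[[-30,0,0],[0,0,0]]]' | egrep 'tcp|force';python3 ang.py|tail -1
```

```text
tcp_pos: [507.3, 194.7, 260.4]
ft_force: [-0.3, -0.4, 0.4]
tcp_pos: [505.4, 170.0, 265.9]
ft_force: [-0.5, -0.4, 1.2]
tcp_pos: [501.8, 140.9, 265.9]
ft_force: [0.4, 3.7, 2.7]
now (np.float64(1.038), np.float64(0.3), array([264.2, 127. ]), np.int32(173))
```

```bash
cd .;
python3 -m crank '[[[-6,0,0],[0,0,0]],[[-12,0,0],[0,0,0]],[[-18,0,0],[0,0,0]],[[-24,0,0],[0,0,0]],[[-30,0,0],[0,0,0]]]' | egrep 'tcp|force';python3 ang.py|tail -1
python3 -m crank '[[[-6,0,0],[0,0,0]],[[-12,0,0],[0,0,0]],[[-18,0,0],[0,0,0]],[[-22,0,0],[0,0,0]],[[-26,0,0],[0,0,0]]]' | egrep 'tcp|force';python3 ang.py|tail -1
```

```text
tcp_pos: [497.4, 110.3, 264.3]
ft_force: [-0.4, 1.3, 0.0]
now (np.float64(0.716), np.float64(0.5), array([264.9, 133.4]), np.int32(200))
tcp_pos: [494.4, 84.6, 264.4]
ft_force: [-0.4, -0.5, -0.1]
now (np.float64(0.418), np.float64(0.5), array([265.6, 142. ]), np.int32(207))
```

```bash
cd .;
python3 -m crank '[[[-4,0,0],[0,0,0]],[[-6,0,0],[0,0,0]],[[-6,0,0],[0,0,0]],[[-6,0,0],[0,0,0]],[[-6,0,0],[0,0,0]]]' | egrep 'tcp|force';python3 ang.py|tail -1
python3 -m crank '[[[10,0,0],[0,0,0]],[[20,0,0],[0,0,0]],[[20,0,-35],[0,0,0]],[[20,0,-70],[0,0,0]],[[20,0,-100],[0,0,0]]]' | egrep 'tcp|force';python3 ang.py|tail -1
python3 -m crank '[[[0,0,-30],[0,0,0]],[[0,0,-60],[0,0,0]],[[0,0,-80],[0,0,0]],[[0,0,-80],[0,0,0]],[[0,0,-80],[0,0,0]]]' | egrep 'time|tcp|force';python3 ang.py|tail -1
python3 - <<'E'
from ang import *
import pickle
o=pickle.load(open("c0.pkl","rb"));ori=o["side"];s=cam("side");d=cv2.absdiff(s[0],ori[0]).max(2)
for n,p in dict(dark=[422,-289,40],white=[478.5,-385.5,40],brass=[540,-280,40]).items():
    u=proj(s,np.array(p,float))[0].astype(int);w=d[u[1]-18:u[1]+18,u[0]-12:u[0]+12];print(n,"changed px",(w>40).sum())
# brass-coloured blobs in stand, wrist view
c=cam("wrist");h=cv2.cvtColor(c[0],cv2.COLOR_BGR2HSV);m=((h[...,0]>12)&(h[...,0]<26)&(h[...,1]>190)&(h[...,2]>60)).astype(np.uint8)
n,l,st,ce=cv2.connectedComponentsWithStats(m)
for i in range(1,n):
    if st[i,4]>15:
        for z in (25,):print("brass blob",st[i,4],"stand xy",R.from_euler('z',-q[2]).apply(onz(c,ce[i],z)-[q[0],q[1],0]).round())
E
```

```text
tcp_pos: [493.7, 79.3, 264.4]
ft_force: [0.6, 0.6, -0.6]
now (np.float64(-0.005), np.float64(0.3), array([266.3, 156.9]), np.int32(240))
tcp_pos: [496.1, 100.3, 366.4]
ft_force: [0.8, 0.2, 0.4]
now (np.float64(0.004), np.float64(0.6), array([266.1, 156.5]), np.int32(256))
time_s: 22.95
tcp_pos: [496.4, 99.9, 444.7]
ft_force: [-0.3, 0.3, -0.5]
now (np.float64(0.008), np.float64(0.5), array([266.1, 156.4]), np.int32(256))
dark changed px 0
white changed px 234
brass changed px 186
brass blob 17 stand xy [-170.  -27.   25.]
brass blob 20 stand xy [165. -27.  25.]
```

The bucket is upright. I'll clear the arm away, because the pixel change at the white neck may only be the arm's shadow, then check all parts.

```bash
cd .;
python3 -m crank '[[[38,0,0],[0,0,0]],[[76,0,0],[0,0,0]],[[114,0,0],[0,0,0]],[[150,0,0],[0,0,0]],[[180,0,0],[0,0,0]]]' >/dev/null
python3 -m crank '[[[30,-25,0],[0,0,0]],[[60,-50,0],[0,0,0]],[[90,-75,0],[0,0,0]],[[115,-100,0],[0,0,0]],[[135,-120,0],[0,0,0]]]' >/dev/null
python3 -m crank '[[[30,-25,0],[0,0,0]],[[60,-50,0],[0,0,0]],[[90,-75,0],[0,0,0]],[[100,-85,0],[0,0,0]],[[100,-85,0],[0,0,0]]]' | egrep 'time|tcp'
python3 - <<'E'
from ang import *
import pickle
o=pickle.load(open("c0.pkl","rb"))
print("angle",ang(cam("side")))
for v in("side","top"):
    a=o[v];b=cam(v);d=cv2.absdiff(b[0],a[0]).max(2)
    for n,p in dict(dark=[422,-289,40],white=[478.5,-385.5,40],brass=[540,-280,40]).items():
        u=proj(b,np.array(p,float))[0].astype(int);w=d[u[1]-14:u[1]+14,u[0]-12:u[0]+12];print(v,n,"changed px",(w>40).sum())
    h=cv2.cvtColor(b[0],cv2.COLOR_BGR2HSV);m=((h[...,0]>12)&(h[...,0]<26)&(h[...,1]>140)&(h[...,2]>70)).astype(np.uint8)
    n,l,st,ce=cv2.connectedComponentsWithStats(m)
    for i in range(1,n):
        s_=R.from_euler('z',-q[2]).apply(onz(b,ce[i],25)-[q[0],q[1],0])
        if st[i,4]>8 and abs(s_[0])<130 and -130<s_[1]<330:print(v,"brass-ish",st[i,4],ce[i].round(),"stand",s_.round(),cv2.cvtColor(b[0],cv2.COLOR_BGR2HSV)[int(ce[i][1]),int(ce[i][0])])
    # pan floor uniformity: std of brightness at collar & neck spots
    for P in([-40,70,190],[40,70,190]):
        u=proj(b,W(np.array(P,float)))[0].astype(int);w=b[0][u[1]-3:u[1]+4,u[0]-3:u[0]+4];print(v,P,"mean",w.mean((0,1)).round(),"before",a[0][u[1]-3:u[1]+4,u[0]-3:u[0]+4].mean((0,1)).round())
E
```

```text
time_s: 24.35
tcp_pos: [340.3, 538.0, 442.6]
angle (np.float64(0.007), np.float64(0.5), array([266.2, 156.4]), np.int32(257))
side dark changed px 0
side white changed px 0
side brass changed px 270
side brass-ish 192 [271. 181.] stand [33. 75. 25.] [ 20 183 173]
side brass-ish 172 [248. 182.] stand [-48.  75.  25.] [ 19 174 145]
side [-40, 70, 190] mean [142. 146. 157.] before [101. 126. 147.]
side [40, 70, 190] mean [143. 147. 158.] before [144. 148. 158.]
top dark changed px 0
top white changed px 0
top brass changed px 210
top brass-ish 54 [192. 185.] stand [-45.  60.  25.] [ 17 187 108]
top brass-ish 11 [198. 208.] stand [-107.   30.   25.] [ 17 186  85]
top [-40, 70, 190] mean [135. 141. 155.] before [ 64.  90. 112.]
top [40, 70, 190] mean [133. 139. 152.] before [132. 138. 152.]
```

```bash
python3 -c "
from bench import ticket;print(ticket.sign_off())"
```

```text
the job is handed in; nothing more can be done
None
```

I put the brass neck in the bucket, it tipped and dumped both parts into the tray, and I pushed the counterweight back. The job was handed in at about 24.5 s with the bucket upright and empty.

**First lowering went wrong:** I lowered the held neck too far and it tipped the bucket to about 0.45 rad, still gripped, with the collar still inside. I used the neck's foot to roll the bucket back. The highest wrist force I read while doing that was about 16 N. I confirmed it stood upright (0.00 rad), then let go of the neck at floor contact.

**Small slip:** one sideways move had the wrong sign. It was in free air, touched nothing, and I corrected it.

**Last checks:**
- **Bucket:** its angle was about 0.007 rad, and both spots on the pan floor looked like bare aluminium.
- **Brass parts:** the side view showed both under the pan in the tray, near stand (33, 75) and (-48, 75) mm. The top view showed only one of them clearly; the pan probably hides the other.
- **Steel and white necks:** no changed pixels in either the side or the top view. An earlier change at the white neck went away once the arm moved clear, so it was probably the arm's shadow.
- **Tipped angle:** my camera estimate was about 1.37–1.42 rad, against the stated 1.31. I put that down to measurement bias.

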